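Move a round shortbread to the empty stand with the spatula

TASK

Slide the spatula under the large round shortbread, lift it off its stand and set it down flat and centred on the rails of the empty stand. Then draw the spatula out and put it down on the bench, standing on its blade and foot as before. Do not touch the round shortbread with the gripper, and leave the square one where it is.

Things in the scene. Friction and masses are not known exactly. Their poses are not given: they have to be found in the camera images.
- spatula_grip (a point): Spatula standing on blade and foot. Point: centre of its black flat-sided handle, 55 mm above the blade's underside; x along handle to the blade, z up. Handle 18 wide, 22 high, x -75 to 40 mm; grip across it from above. Neck x 36 to 50; flat level dark blade x 48 to 146, 57 wide, 2.5 thick. Foot (14 across, down to blade level) at x -62. 220 g. Carry the round shortbread centred at about x 118.
- round_shortbread (a point): Centre (half-way up) of the large round shortbread: rigid disc 130 mm across, 15 mm thick, crimped rim, about 130 g. Lies loose, centred on the rails of a low stand just like the empty one, underside 30 mm above the bench. At the start its x axis runs along those rails, ahead and to the left. The three stands are about 210 mm apart, in random order.
- empty_stand (a point): Low fixed dark stand with nothing on it. Point: its centre, level with the rail tops, 30 mm above the bench; x along the rails, ahead and to the left. Base plate 110 (x) by 104 by 3 mm; two rails 110 long, 10 wide, inner faces 84 mm apart. Open at both ends: the blade passes between the rails, in the 27 mm between base plate and shortbread. The bench on the robot's side of the stands is clear.
- square_shortbread (a point): Centre (half-way up) of the square shortbread, 118 by 118 by 15 mm, on the third stand. Not to be moved.
There are look-alikes about, which are no part of the job. Of the things that look like the part that bears spatula_grip, the smaller one is meant.

How it is judged:
On the way:
1. the round shortbread is carried on the spatula's blade, clear above the stands (height (world z) of round_shortbread above 0.055 m and x of round_shortbread in the frame of spatula_grip between 0.06 and 0.18 m and y of round_shortbread in the frame of spatula_grip between -0.05 and 0.05 m), for 0.2 s.
At the end, for the whole second after the job is handed in: The round shortbread lies flat (within 6 degrees) and still on the rails of the stand that was empty, its centre within 20 mm of the stand's; the spatula is out from under it and stands still and level (within 6 degrees) on the bench on its blade and foot (horizontal distance between round_shortbread and empty_stand below 0.02 m and height (world z) of round_shortbread between 0.032 and 0.043 m and angle between each of round_shortbread, spatula_grip's own z axis and vertical below 0.1 rad and linear speed of each of round_bake, spatula below 0.02 m/s and height (world z) of spatula_grip between 0.045 and 0.063 m and (x of round_shortbread in the frame of spatula_grip above 0.21 m or x of round_shortbread in the frame of spatula_grip below 0 m or y of round_shortbread in the frame of spatula_grip above 0.093 m or y of round_shortbread in the frame of spatula_grip below -0.093 m)); the robot touches nothing.
It fails at once if the gripper or arm touches the round shortbread (contact force between any of the fingers, the arm and round_bake above 0.5 N).
It fails at once if the square shortbread is moved by more than 20 mm (distance of square_shortbread from where it was at the start of the episode above 0.02 m).
It also fails if it takes over 72 s, if anything falls off the work surface, if the arm or the gripper's body presses on something with over 40 N, if the wrist force passes 120 N, or if a joint passes its speed limit or range.

ROBOT

A 6-joint arm with a two-finger parallel gripper is mounted at the origin on the work surface. World frame = base frame: x ahead of the robot, y to its left, z up, the work surface at z = 0. Lengths are in m, angles in rad, forces in N, time in s.
With the tool pointing down it reaches from about 0.35 to 0.775 m from the base axis. Payload 7.3 kg.
Tool frame: the origin (TCP) lies at the very end of the fingers, on their centre line; the grasp point (between the pads) lies 19 mm behind it; z points along the fingers, y is the direction in which the jaws open and shut (so a half turn about z gives the same grasp; the last joint's range is limited). The gripper opens to 92 mm and grips with 3 to 60 N. Pads are 19 mm wide; open, the fingers measure 130 mm over their backs; the gripper's body (75 mm by 190 mm) begins 47 mm behind the grasp point.
Start: joints at [-1.36, 0.342, 1.524, -0, 1.275, -0.146], TCP at [0.183, -0.492, 0.227] pointing down, gripper open.
Joint ranges: [-2.53, 2.53], [-0.77, 2.02], [0.04, 2.7], [-1, 4.14], [0.28, 2.66], [-3.11, 3.11]. Speed limits (rad/s): [2.57, 2.57, 3.14, 3.14, 3.14, 3.14].

INTERFACE

Orientations are given as [roll, pitch, yaw] about the fixed x, y, z axes, in that order (R = Rz(yaw) Ry(pitch) Rx(roll)).
In Python, from cell import robot gives the robot as it stands.
- The arm moves only by the shell command python3 -m pendant 'ROWS' [OPENING] [FORCE]. ROWS is JSON, a list of rows, each a list of 2 entries, a list of its own where there are three numbers: the shift along the tool's x, y, z in mm, then the turn about the tool's z in degrees. In form: [[[x, y, z], turn], ...]. A call has 1 to 10 rows; each row is the pose to reach, as a shift and turn from the pose measured when the call began, along the tool's axes at that moment; what a row does not reach only later rows make up. A row lasts 1/12 s, in which the tool goes at most 41.7 mm and 7.16 degrees, less where a joint would pass 70% of its speed; a pose out of reach is approached as far as the arm can. A call with a gripper value outside its range is refused whole. OPENING is the opening, from 0 (shut) to 1 (fully open), set as the call begins (- or left out, the last holds). The fingers move at their own pace and stop on an object; FORCE is the grip in N (left out, the last holds). Time passes only in rows, so rows that repeat a pose let the fingers close. It gives the time, the measured TCP pose, the force and the opening at its end, in the units of the state.
- robot.observe(): the state, without advancing time (a new reading comes with each control period).
- robot.read_camera(name): name is "side" or "top" or "wrist"; returns the picture (384x512x3 uint8, red, green, blue); there is no depth.
- robot.calibration(name): a dict with "vfov" (degrees; the focal length in pixels is half the picture's height over the tangent of half this angle, whatever the lens; pixels are square), "cx", "cy" (the principal point, pixels), "k1" (the pictures are not rectified: a ray, as slopes to the right and down, at radius r is drawn at 1 + k1 r^2 times it, then the intrinsics apply), "rvec" (rotation vector, rad) and "tvec" (3), from world to camera coordinates, as OpenCV has them. Camera axes: x right, y down, z forward; pixel columns grow to the right and rows downward; lengths in m; the calibration is good to about 2 mm. A picture is of the moment at which its call begins: read the wrist's pose just before it. calibration takes no time and is no camera call; for the wrist camera it gives the pose at the moment of the call.
- robot.hand_in(): hands the job in, once; it reports no verdict.
Trained networks look in the newest picture that a camera, given by its name, has taken for a name from the list of things; names that differ only in an ending like _2 or _b are one class to them, and where a whole thing is asked for, a point or a joint stands for the part that bears it (a point fixed in the world has none). Each returns a list of dicts, best first, with "p" (0 to 1); they miss things now and then, are a little off and sometimes report something else, mostly with a low value. They report only what shows in the picture. A call takes as long as a camera call. They do not tell look-alikes from the thing itself.
- robot.find_in(camera, query): "xy" ([column, row] as shares, 0 to 1, of the picture: columns of its width, rows of its height, amid what is visible of it).
The state is a dict: "time": time; "qpos": joint angles; "qvel": joint speeds; "joint_efforts": joint torques, N m; "tool_pos": TCP position; "tool_rot": TCP orientation; "contact_force": force on the tool from outside, world axes, zero at the start; "torque": the same for the moment, N m; "opening": finger opening in m.
Only numpy, scipy, OpenCV 4.12 (cv2) and the standard library are available. Lean on these libraries where they do the work, as an engineer would, in place of code of your own. Each camera call takes 0.05 s, during which the arm holds its last target.

## Working session

There is one attempt and no reset: what is moved stays moved. The work goes in short steps, Python scripts to look and compute and a shell command to move; the robot and the scene stay as the last step left them, time stands still between calls to the robot, and variables do not carry over. Pictures are saved under pics/ and viewed, and the job is handed in when it is done.

```bash
ls; mkdir -p pics
python3 - <<'E'
from cell import robot
import cv2,numpy as np
s=robot.observe(); print(s['time'],s['tool_pos'],s['tool_rot'],s['opening'])
for c in ['top','side','wrist']:
    im=robot.read_camera(c); cv2.imwrite(f'pics/{c}0.png',im[:,:,::-1])
    k=robot.calibration(c); print(c,k)
    for q in ['spatula_grip','round_shortbread','empty_stand','square_shortbread']:
        print(q,[(np.round(np.array(d['xy'])*[512,384],1).tolist(),round(d['p'],2)) for d in robot.find_in(c,q)])
E
```

```text
pics
0.0 [ 0.18330697 -0.4915158   0.22605583] [-3.14008160e+00 -2.20524269e-04  3.56814096e-01] 0.09173888173943597
top {'vfov': 43.17158597825307, 'cx': 251.85163549422526, 'cy': 192.32292127830564, 'k1': -0.1585008599961859, 'rvec': array([ 2.18300215, -2.12981431,  0.14356252]), 'tvec': array([-0.04974181,  0.46255357,  1.11784652])}
spatula_grip [([336.4, 285.3], 0.85), ([376.9, 175.0], 0.61)]
round_shortbread [([281.9, 136.8], 0.97)]
empty_stand [([124.5, 121.3], 0.76)]
square_shortbread [([211.8, 109.2], 0.61)]
side {'vfov': 55.33223604553616, 'cx': 250.65505659543544, 'cy': 195.00946992061264, 'k1': 0.00949754518473501, 'rvec': array([ 0.70929428, -2.64989281,  1.05488842]), 'tvec': array([0.36441034, 0.23194762, 0.73226942])}
spatula_grip [([291.3, 133.9], 0.9), ([420.6, 178.1], 0.75)]
round_shortbread [([214.9, 165.6], 0.92)]
empty_stand [([100.1, 275.9], 0.83)]
square_shortbread [([150.3, 194.6], 0.66)]
wrist {'vfov': 58.689098905313756, 'cx': 256.42350899442044, 'cy': 197.6564464926696, 'k1': -0.03540551381791161, 'rvec': array([-2.36685654,  1.64374936,  0.25142884]), 'tvec': array([-0.52499981, -0.0368659 ,  0.39187153])}
spatula_grip [([101.7, 131.3], 0.87)]
round_shortbread []
empty_stand []
square_shortbread []
```

View pics/top0.png

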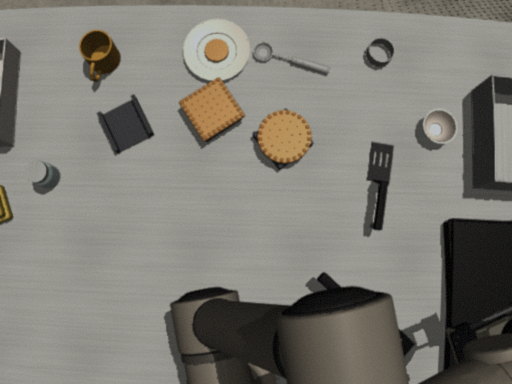

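View pics/side0.png

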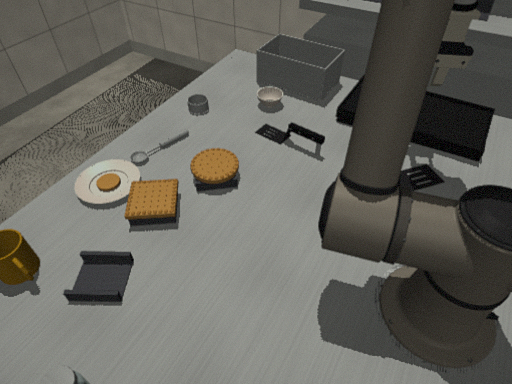

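View pics/wrist0.png

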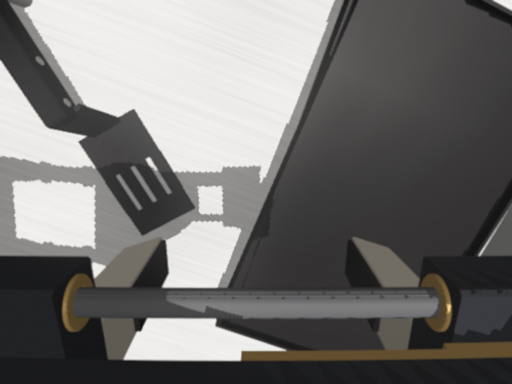

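```bash
cat > h.py <<'E'
from cell import robot
import cv2,numpy as np
def K(k):
    f=192/np.tan(np.radians(k['vfov']/2)); return np.array([[f,0,k['cx']],[0,f,k['cy']],[0,0,1.]])
# model: drawn = s*(1+k1 r^2) => opencv distortion k1
def ray(k,px):
    u=cv2.undistortPoints(np.array(px,float).reshape(-1,1,2),K(k),np.array([k['k1'],0,0,0])).reshape(-1,2)
    R=cv2.Rodrigues(np.array(k['rvec']))[0]; o=-R.T@k['tvec']
    return o,np.c_[u,np.ones(len(u))]@R
def onz(k,px,z):
    o,d=ray(k,px); return o+d*((z-o[2])/d[:,2])[:,None]
def proj(k,P):
    return cv2.projectPoints(np.array(P,float).reshape(-1,1,3),np.array(k['rvec']),np.array(k['tvec']),K(k),np.array([k['k1'],0,0,0]))[0].reshape(-1,2)
def shot(c,name,crop=None,s=1):
    k=robot.calibration(c); im=robot.read_camera(c)[:,:,::-1].copy()
    cv2.imwrite(f'pics/{name}.png',im); return k,im
def crop(im,x0,y0,x1,y1,s,name):
    cv2.imwrite(f'pics/{name}.png',cv2.resize(im[y0:y1,x0:x1],None,fx=s,fy=s,interpolation=cv2.INTER_CUBIC))
E
python3 - <<'E'
from h import *
im=cv2.imread('pics/top0.png'); 
a=cv2.resize(im[130:240,340:420],None,fx=5,fy=5,interpolation=2); cv2.imwrite('pics/c1.png',a)
crop(im,90,70,330,180,3.3,'c2'); crop(im,300,260,430,370,5,'c4')
im=cv2.imread('pics/side0.png'); crop(im,240,110,340,170,7,'c3')
k=robot.calibration('wrist')
p=onz(k,[(80,142),(135,110),(195,207),(142,235)],0.0025)
print(p, np.linalg.norm(np.diff(p,axis=0),axis=1))
E
```

```text
[[ 0.14003376 -0.29573592  0.0025    ]
 [ 0.19562695 -0.34572524  0.0025    ]
 [ 0.11159015 -0.44102632  0.0025    ]
 [ 0.05433481 -0.39097441  0.0025    ]] [0.07476319 0.12706094 0.07604846]
```

View pics/c1.png

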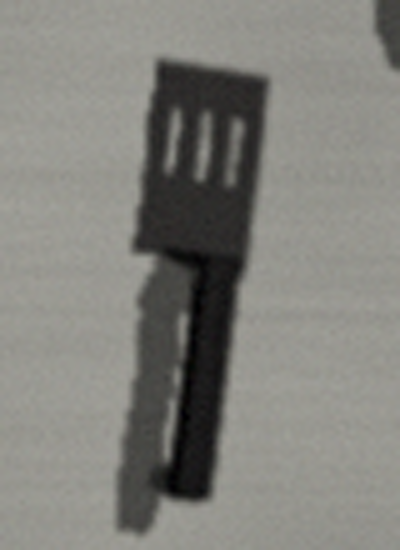

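View pics/c2.png

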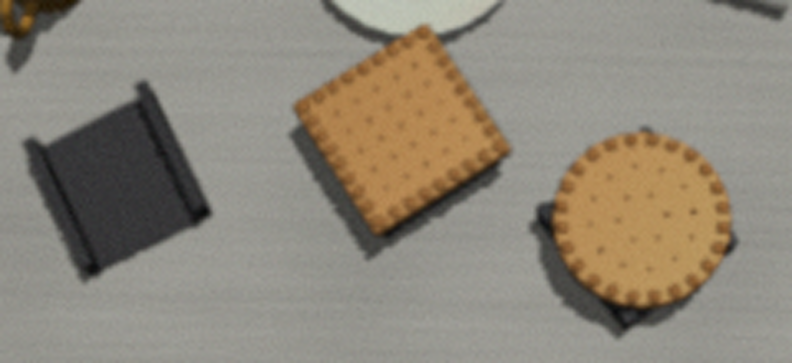

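View pics/c3.png

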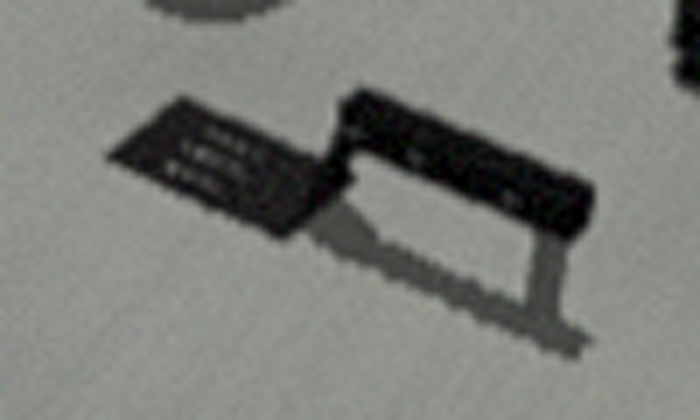

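View pics/c4.png

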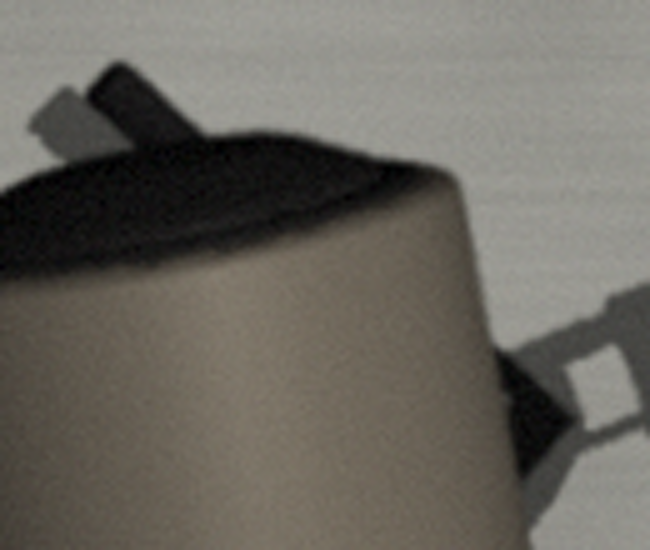

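Run:
```python
from h import *
k=robot.calibration('top'); ks=robot.calibration('side')
p=onz(k,[(371.4,142),(393.6,145.6),(388.6,182.4),(367,180)],0.0025);print(p,np.linalg.norm(np.diff(p,axis=0),axis=1))
# handle top z=.066
h=onz(k,[(340+190/5,130+498/5),(340+215/5,130+260/5)],0.066);print('handle',h,np.linalg.norm(h[1]-h[0]))
d=(p[0]+p[1]-p[2]-p[3]);print('yaw blade',np.arctan2(d[1],d[0]),'handle',np.arctan2(*(h[1]-h[0])[1::-1]))
# side handle ends z .066
C=lambda a:[(90+x/3.3,70+y/3.3) for x,y in a]
rs=onz(k,C([(545,215),(625,320),(735,240),(645,132)]),.03);print('rstand',rs,rs.mean(0));print(np.linalg.norm(np.roll(rs,-1,0)-rs,axis=1))
d=rs[0]-rs[1]+rs[3]-rs[2];print('yaw',np.arctan2(d[1],d[0]))
es=onz(k,C([(28,143),(90,272),(208,212),(143,85)]),.03);print('estand',es,es.mean(0));print(np.linalg.norm(np.roll(es,-1,0)-es,axis=1))
d=es[0]-es[1]+es[3]-es[2];print('yaw',np.arctan2(d[1],d[0]))
print('disc net',onz(k,[(281.9,136.8)],.04),'disc crop',onz(k,C([(642,218)]),.043),'estnet',onz(k,[(124.5,121.3)],.01),'side disc',onz(ks,[(214.9,165.6)],.04),'side es',onz(ks,[(100.1,275.9)],.01),'spat top',onz(k,[(376.9,175)],.03),'side',onz(ks,[(291.3,133.9)],.055))
print('sq',onz(k,[(211.8,109.2)],.04))
```

```text
[[ 0.6008709  -0.33268086  0.0025    ]
 [ 0.59363524 -0.38926327  0.0025    ]
 [ 0.50029723 -0.37474979  0.0025    ]
 [ 0.50479831 -0.32040406  0.0025    ]] [0.05704317 0.09445965 0.0545318 ]
handle [[ 0.37985646 -0.33017853  0.066     ]
 [ 0.49083653 -0.34289154  0.066     ]] 0.11170584585932396
yaw blade -0.14050825476477774 handle -0.11405503701828075
rstand [[ 0.60258753 -0.04288847  0.03      ]
 [ 0.52622354 -0.10249133  0.03      ]
 [ 0.58774706 -0.18199519  0.03      ]
 [ 0.66757692 -0.1151365   0.03      ]] [ 0.59603376 -0.11062787  0.03      ]
[0.09687084 0.10052864 0.1041292  0.09717715]
yaw 0.6805943709119102
estand [[0.65041571 0.34429768 0.03      ]
 [0.55283518 0.28967238 0.03      ]
 [0.59945096 0.20439215 0.03      ]
 [0.69633898 0.25964553 0.03      ]] [0.62476021 0.27450194 0.03      ]
[0.11182971 0.09718925 0.11153575 0.09630647]
yaw 0.514301921609436
disc net [[ 0.59774904 -0.10675661  0.04      ]] disc crop [[ 0.59898739 -0.11285089  0.043     ]] estnet [[0.63637066 0.28259494 0.01      ]] side disc [[ 0.59582139 -0.11012731  0.04      ]] side es [[0.63243801 0.2771578  0.01      ]] spat top [[ 0.51318846 -0.33810804  0.03      ]] side [[ 0.47120191 -0.31704965  0.055     ]]
sq [[0.66194365 0.06314716 0.04      ]]
```

Candidates for the spatula are the far one at top (380,185), with a blade of about 57×95 mm, and one under the arm at top (365,315), with a blade of about 75×127 mm. The far one is smaller and matches the description, and crop c1/c3 shows it clearly.

```bash
cat >> h.py <<'E'
from scipy.spatial.transform import Rotation as Ro
def go(x,y,z,yaw):
    s=robot.observe(); R=Ro.from_euler('xyz',s['tool_rot']).as_matrix()
    d=R.T@(np.array([x,y,z])-s['tool_pos'])*1000
    yw=s['tool_rot'][2]; t=-np.degrees((yaw-yw+np.pi)%(2*np.pi)-np.pi)
    print('t',round(s['time'],2),'pos',np.round(s['tool_pos'],4),'rot',np.round(s['tool_rot'],3),'F',np.round(s['contact_force'],1),'op',round(s['opening'],4))
    print('shift',np.round(d,1),'turn',round(t,1),'dist',round(np.linalg.norm(d),1))
E
python3 -c "
from h import *
go(.42,-.339,.24,-.125)"
```

```text
t 0.75 pos [ 0.1834 -0.4919  0.2268] rot [3.141 0.    0.357] F [ 0.5 -0.4 -1.1] op 0.0913
shift [275.1 -60.7 -13.3] turn 27.6 dist 282.0
```

```bash
python3 -m pendant '[[[28,-6,-2],3],[[60,-13,-3],6],[[95,-20,-5],10],[[130,-28,-6],14],[[165,-36,-8],18],[[200,-44,-10],22],[[235,-52,-11],25],[[260,-57,-13],27],[[275,-61,-13],27.6],[[275,-61,-13],27.6]]'
python3 - <<'E'
from h import *
go(.453,-.341,.24,-.125)
k,im=shot('wrist','w1')
P=lambda x,y,z:[.453+x*np.cos(.125)+y*np.sin(.125),-.341-x*np.sin(.125)+y*np.cos(.125),z]
print(proj(k,[P(-.075,0,.066),P(.04,0,.066),P(.146,.0285,.0025),P(.146,-.0285,.0025)]))
shot('top','t1')
E
```

```text
time: 1.58
tool_pos: [0.4221, -0.3367, 0.2398]
tool_rot: [-3.141, -0.001, -0.122]
contact_force: [-0.5, -0.4, -0.2]
opening: 0.0918
t 1.58 pos [ 0.4221 -0.3367  0.2398] rot [-3.141e+00 -1.000e-03 -1.220e-01] F [-0.5 -0.4 -0.2] op 0.0918
shift [31.2  0.5 -0.2] turn 0.2 dist 31.2
[[257.03301555 217.73504569]
 [257.49786713 103.0340373 ]
 [230.21948888  -4.26847838]
 [285.24962142  -4.06065798]]
```

View pics/w1.png

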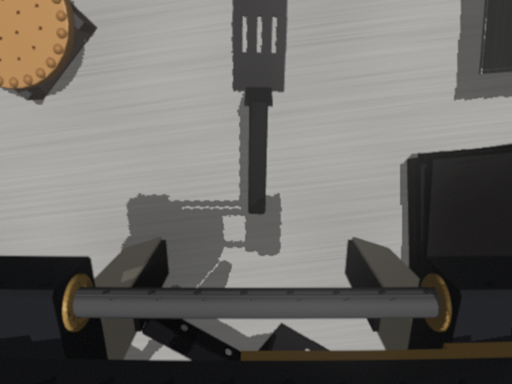

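View pics/t1.png

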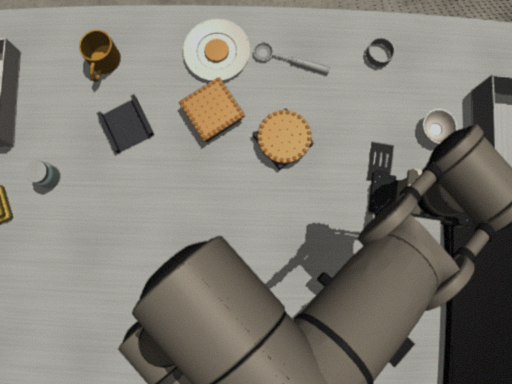

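The wrist picture shows the handle from (257,213) to (259,103), the blade's rear edge at row 90, and the round shortbread and its stand corner at upper left. It is clear of the fingers. I'll refine the spatula pose from this.

Run:
```python
from h import *
k=robot.calibration('wrist'); im=cv2.imread('pics/w1.png'); crop(im,200,0,320,240,2.5,'c5')
b=onz(k,[(234,90),(285,91),(233,3),(287,3)],.0025); print(b)
h=onz(k,[(257.5,213),(259,105)],.066); print(h)
d=h[1]-h[0]; print(np.arctan2(d[1],d[0]), np.linalg.norm(d))
d=(b[2]+b[3]-b[0]-b[1]); print(np.arctan2(d[1],d[0]))
```

```text
[[ 0.50510444 -0.3238051   0.0025    ]
 [ 0.49711819 -0.37976533  0.0025    ]
 [ 0.59149967 -0.33498534  0.0025    ]
 [ 0.58463452 -0.39070728  0.0025    ]]
[[ 0.38118054 -0.33457743  0.066     ]
 [ 0.48815202 -0.34913627  0.066     ]]
-0.1352690816626164 0.10795766181179177
-0.12652421341876327
```

View pics/c5.png

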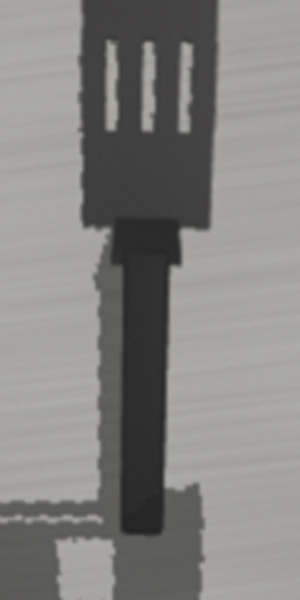

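```bash
python3 -c "
from h import *
go(.4627,-.346,.037,-.13)"
```

```text
t 1.68 pos [ 0.4198 -0.3385  0.2396] rot [ 3.141  0.    -0.123] F [-0.8  0.4 -0.1] op 0.0917
shift [ 43.6   2.1 202.6] turn 0.4 dist 207.2
```

```bash
python3 -m pendant '[[[22,1,20],0.4],[[44,2,50],0.4],[[44,2,80],0.4],[[44,2,110],0.4],[[44,2,140],0.4],[[44,2,165],0.4],[[44,2,185],0.4],[[44,2,197],0.4],[[44,2,202],0.4],[[44,2,202],0.4]]'
python3 -c "
from h import *
go(.4627,-.346,.037,-.13)"
```

```text
time: 2.52
tool_pos: [0.4617, -0.3464, 0.0365]
tool_rot: [-3.141, 0.003, -0.131]
contact_force: [0.6, -0.1, 0.0]
opening: 0.0917
t 2.52 pos [ 0.4617 -0.3464  0.0365] rot [-3.141e+00  3.000e-03 -1.310e-01] F [ 0.6 -0.1  0. ] op 0.0917
shift [ 1.  -0.5 -0.5] turn -0.1 dist 1.2
```

```bash
python3 -m pendant '[[[0,0,0],0],[[0,0,0],0],[[0,0,0],0],[[0,0,0],0],[[0,0,0],0],[[0,0,0],0],[[0,0,0],0],[[0,0,0],0]]' 0 50
python3 -m pendant '[[[0,0,-2],0],[[0,0,-8],0],[[0,0,-20],0],[[0,0,-45],0],[[0,0,-75],0],[[0,0,-100],0],[[0,0,-115],0],[[0,0,-120],0],[[0,0,-120],0]]'
python3 - <<'E'
from h import *
k,im=shot('wrist','w2'); shot('side','s2'); shot('top','t2')
go(.4627,-.346,.037,-.13)
E
```

```text
time: 3.18
tool_pos: [0.4618, -0.3463, 0.0366]
tool_rot: [-3.141, 0.003, -0.131]
contact_force: [0.3, -0.3, -0.0]
opening: 0.0432
time: 3.93
tool_pos: [0.4626, -0.347, 0.1582]
tool_rot: [3.141, -0.0, -0.131]
contact_force: [-1.2, 0.0, -0.4]
opening: 0.0004
t 4.08 pos [ 0.4614 -0.3459  0.1552] rot [-3.139  0.004 -0.131] F [-0.3 -0.5 -0.3] op 0.0004
shift [  1.8   0.2 118.2] turn -0.1 dist 118.2
```

View pics/w2.png

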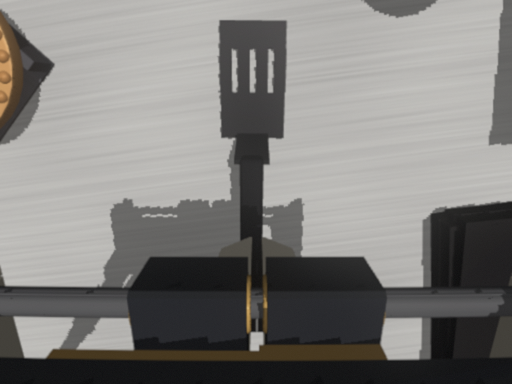

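View pics/s2.png

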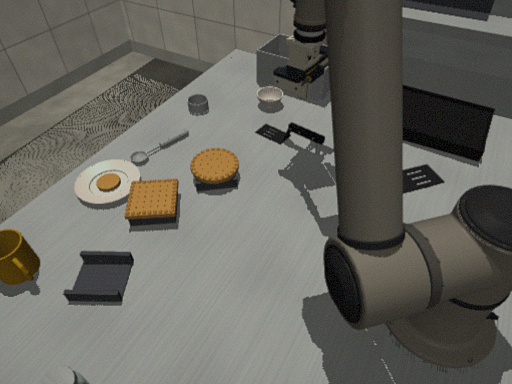

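View pics/t2.png

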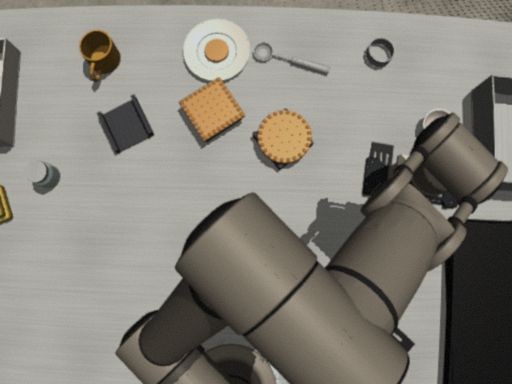

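The fingers needed more time and closed above the handle. The spatula is still standing undisturbed, with its blade at (253,80) in the wrist view. I'll reopen, go down again and wait longer.

```bash
python3 -m pendant '[[[0,0,0],0],[[0,0,0],0],[[0,0,0],0],[[0,0,0],0],[[0,0,0],0],[[0,0,0],0],[[0,0,0],0],[[0,0,0],0],[[0,0,0],0],[[0,0,0],0]]' 0.9 50
python3 - <<'E'
from h import *
go(.4627,-.346,.037,-.13)
k,im=shot('wrist','w3'); crop(im,180,0,330,290,2,'c6')
P=lambda x,y,z:[.4548+x*np.cos(.13)+y*np.sin(.13),-.345-x*np.sin(.13)+y*np.cos(.13),z]
print(proj(k,[P(-.075,0,.066),P(.04,0,.066),P(.146,.0285,.0025),P(.146,-.0285,.0025),P(.048,.0285,.0025),P(.048,-.0285,.0025)]))
E
```

```text
time: 4.92
tool_pos: [0.4615, -0.3459, 0.1553]
tool_rot: [-3.139, 0.004, -0.131]
contact_force: [0.9, 0.9, -0.0]
opening: 0.0626
t 4.92 pos [ 0.4615 -0.3459  0.1553] rot [-3.139  0.004 -0.131] F [ 0.9  0.9 -0. ] op 0.0626
shift [  1.8   0.2 118.3] turn -0.1 dist 118.3
[[257.15799838 295.05988506]
 [257.06655735 159.50133733]
 [222.45426968  18.01678432]
 [291.54586498  17.89888851]
 [225.58087615 137.04798298]
 [288.58709725 136.98769282]]
```

View pics/w3.png

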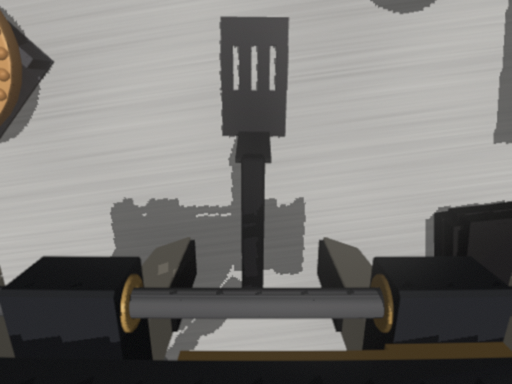

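```bash
python3 -m pendant '[[[1,-2,20],0],[[1,-2,45],0],[[1,-2,70],0],[[1,-2,90],0],[[1,-2,106],0],[[1,-2,115],0],[[1,-2,118],0],[[1,-2,118],0],[[1,-2,118],0]]' 0.5
python3 -m pendant '[[[0,0,0],0],[[0,0,0],0],[[0,0,0],0],[[0,0,0],0],[[0,0,0],0],[[0,0,0],0],[[0,0,0],0],[[0,0,0],0],[[0,0,0],0],[[0,0,0],0]]' 0 50
python3 -c "
from h import *
go(.4627,-.346,.037,-.13)"
```

```text
time: 5.72
tool_pos: [0.4627, -0.3442, 0.0381]
tool_rot: [-3.14, 0.003, -0.131]
contact_force: [0.4, -0.3, 0.5]
opening: 0.0456
time: 6.55
tool_pos: [0.4629, -0.3443, 0.0383]
tool_rot: [-3.14, 0.003, -0.131]
contact_force: [1.3, 1.4, 2.7]
opening: 0.0175
t 6.55 pos [ 0.4629 -0.3443  0.0383] rot [-3.14e+00  3.00e-03 -1.31e-01] F [1.3 1.4 2.7] op 0.0175
shift [0.1 1.8 1.3] turn -0.1 dist 2.2
```

Gripped at 17.5 mm. Next I lift, swing to a staging pose behind the round's stand, and look from there.

```bash
python3 -m pendant '[[[0,0,-5],0],[[0,0,-15],0],[[0,0,-35],0],[[0,0,-60],0],[[0,0,-80],0],[[0,0,-95],0],[[0,0,-100],0],[[0,0,-100],0]]'
python3 -c "
from h import *
go(.39+.006,-.28+.005,.14,.68)"
```

```text
time: 7.22
tool_pos: [0.4636, -0.3449, 0.14]
tool_rot: [3.141, 0.001, -0.131]
contact_force: [0.4, -1.1, -2.8]
opening: 0.0174
t 7.22 pos [ 0.4636 -0.3449  0.14  ] rot [ 3.141e+00  1.000e-03 -1.310e-01] F [ 0.4 -1.1 -2.8] op 0.0174
shift [-76.1 -60.5  -0. ] turn -46.5 dist 97.2
```

```bash
python3 -m pendant '[[[-6,-5,0],-3],[[-16,-13,0],-9],[[-28,-22,0],-15],[[-40,-31,0],-22],[[-51,-41,0],-29],[[-62,-50,0],-36],[[-71,-56,0],-42],[[-76,-60,0],-46],[[-76,-60,0],-46.5],[[-76,-60,0],-46.5]]'
python3 - <<'E'
from h import *
go(.396,-.275,.14,.68)
k,im=shot('wrist','w4'); shot('side','s4'); shot('top','t4')
print([[(np.round(np.array(d['xy'])*[512,384],1).tolist(),round(d['p'],2)) for d in robot.find_in('wrist',q)] for q in ['round_shortbread','spatula_grip']])
E
```

```text
time: 8.05
tool_pos: [0.3958, -0.2752, 0.1394]
tool_rot: [-3.14, 0.001, 0.679]
contact_force: [0.2, 0.3, -1.7]
opening: 0.0174
t 8.05 pos [ 0.3958 -0.2752  0.1394] rot [-3.14e+00  1.00e-03  6.79e-01] F [ 0.2  0.3 -1.7] op 0.0174
shift [ 0.3 -0.  -0.6] turn -0.1 dist 0.7
[[], [([84.8, 277.4], 0.64), ([253.3, 122.7], 0.63)]]
```

View pics/w4.png

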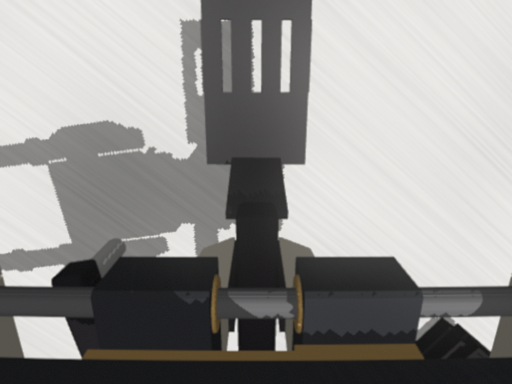

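View pics/s4.png

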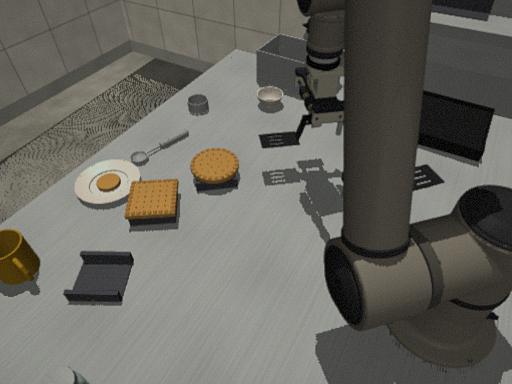

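View pics/t4.png

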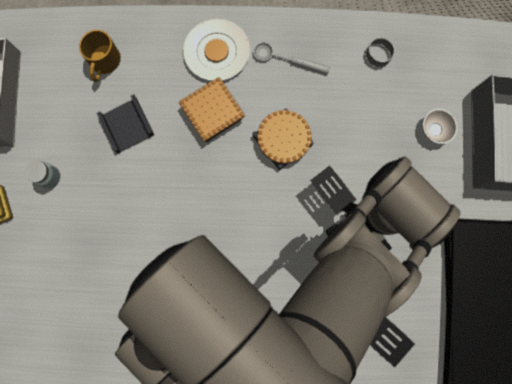

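The wrist view shows the gripped spatula: blade at (255,80), straight, in line with the tool. The top view shows the blade tip at (325,185), pointing toward the disc at (285,137). I'll segment the disc and the stand corners more precisely.

Run:
```python
from h import *
def seg(im,box):
    x0,y0,x1,y1=box; h=cv2.cvtColor(im,cv2.COLOR_BGR2HSV); m=((h[...,1]>90)&(h[...,0]<25)&(h[...,2]>60)).astype(np.uint8)
    z=np.zeros_like(m); z[y0:y1,x0:x1]=m[y0:y1,x0:x1]; return z
t=cv2.imread('pics/t4.png'); s=cv2.imread('pics/s4.png')
kt=robot.calibration('top'); ks=robot.calibration('side')
mt=seg(t,(250,95,325,175)); ms=seg(s,(180,140,250,200))
from scipy.optimize import minimize
def cyl(c):
    a=np.linspace(0,2*np.pi,72,endpoint=False)
    return np.vstack([np.c_[c[0]+.065*np.cos(a),c[1]+.065*np.sin(a),np.full(72,z)] for z in(.03,.045)])
def err(c,ks_=((kt,mt),(ks,ms))):
    e=0
    for k,m in ks_:
        h=cv2.convexHull(proj(k,cyl(c)).astype(np.float32))
        z=np.zeros((384*4,512*4),np.uint8); cv2.fillPoly(z,[(h*4+1.5).astype(np.int32)],1)
        z=cv2.resize(z.astype(np.float32),(512,384),interpolation=cv2.INTER_AREA); e+=np.abs(z-m).sum()/m.sum()
    return e
for v in [((kt,mt),),((ks,ms),),((kt,mt),(ks,ms))]:
    r=minimize(lambda c:err(c,v),[.598,-.111],method='Nelder-Mead',options=dict(initial_simplex=[[.598,-.111],[.606,-.111],[.598,-.103]]));print(r.x,r.fun)
crop(t,240,90,330,180,8,'c7'); crop(s,170,130,260,205,8,'c8')
crop(t,90,85,165,160,8,'c9')
```

```text
[ 0.59921836 -0.11173339] 0.04614615726343847
[ 0.60098078 -0.11474941] 0.06558812684365782
[ 0.59928446 -0.11269215] 0.11918940647814344
```

View pics/c7.png

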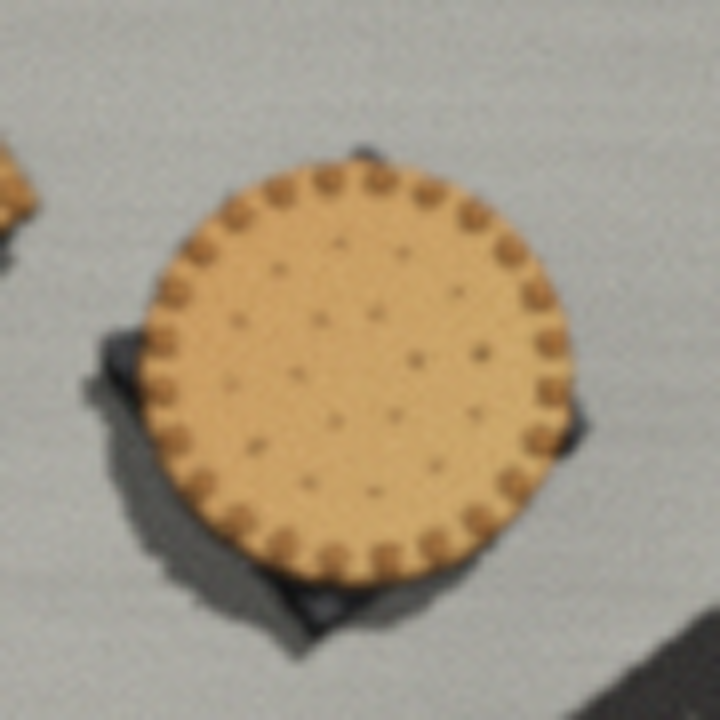

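View pics/c8.png

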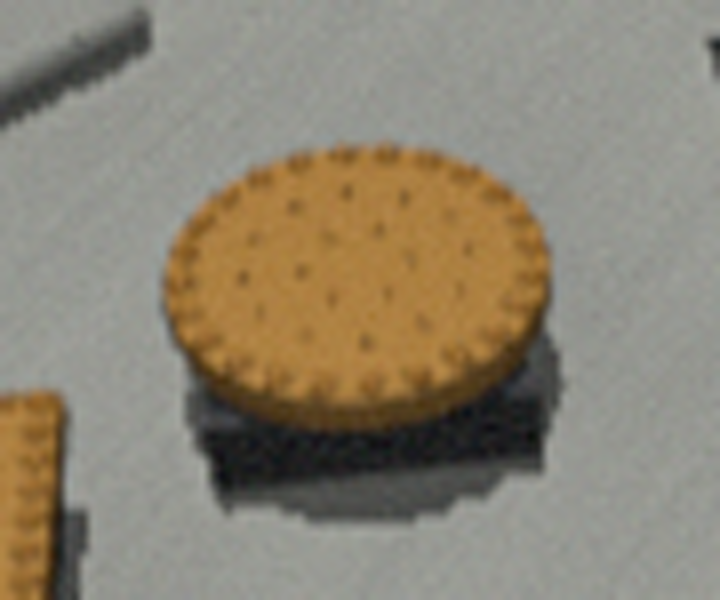

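View pics/c9.png

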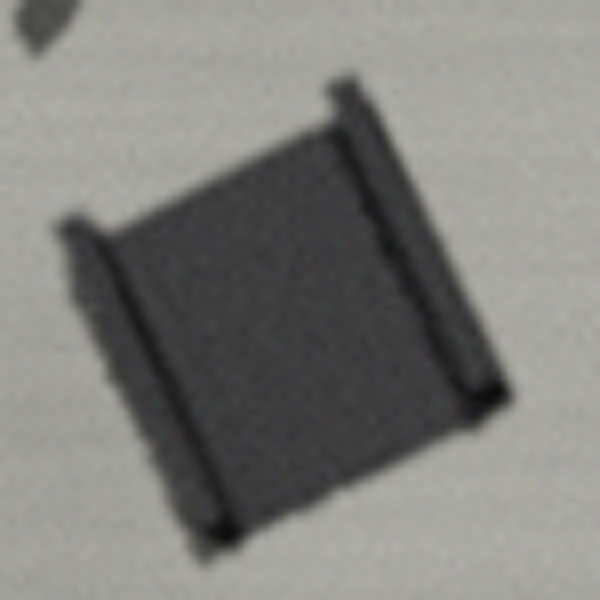

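```bash
cat >> h.py <<'E'
def box(x0,x1,y0,y1,z0,z1): return [[x,y,z] for x in(x0,x1) for y in(y0,y1) for z in(z0,z1)]
EDG=[(0,1),(0,2),(0,4),(1,3),(1,5),(2,3),(2,6),(3,7),(4,5),(4,6),(5,7),(6,7)]
def drawstand(im,k,c,yaw,x0,y0,s,col=(0,255,0)):
    R=np.array([[np.cos(yaw),-np.sin(yaw),0],[np.sin(yaw),np.cos(yaw),0],[0,0,1]])
    for b in [box(-.055,.055,.042,.052,0,.03),box(-.055,.055,-.052,-.042,0,.03)]:
        p=(proj(k,np.array(b)@R.T+[c[0],c[1],0])-[x0-.5,y0-.5])*s
        for i,j in EDG: cv2.line(im,tuple(map(int,p[i])),tuple(map(int,p[j])),col,1)
E
cat > ov.py <<'E'
from h import *
import sys
def ov(c,yaw,bt,bs,n,it='pics/t4.png',is_='pics/s4.png'):
    o=[]
    for f,cam,b in((it,'top',bt),(is_,'side',bs)):
        im=cv2.imread(f)[b[1]:b[1]+75,b[0]:b[0]+75]; im=cv2.resize(im,None,fx=5.3,fy=5.3,interpolation=2)
        drawstand(im,robot.calibration(cam),c,yaw,b[0],b[1],5.3); o.append(im)
    return np.hstack(o)
E
python3 - <<'E'
from ov import *
cv2.imwrite('pics/o1.png',ov((.5995,-.1125),.66,(248,100),(177,135),'r'))
cv2.imwrite('pics/o2.png',ov((.629,.2755),.51,(88,88),(62,235),'e'))
E
```

```text
(no output)
```

View pics/o1.png

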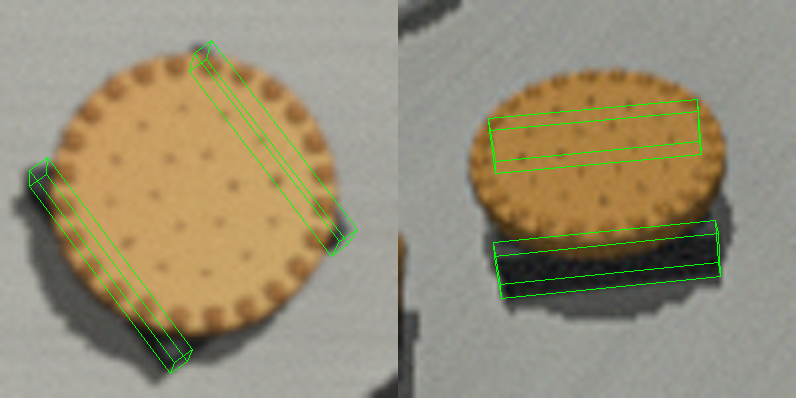

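View pics/o2.png

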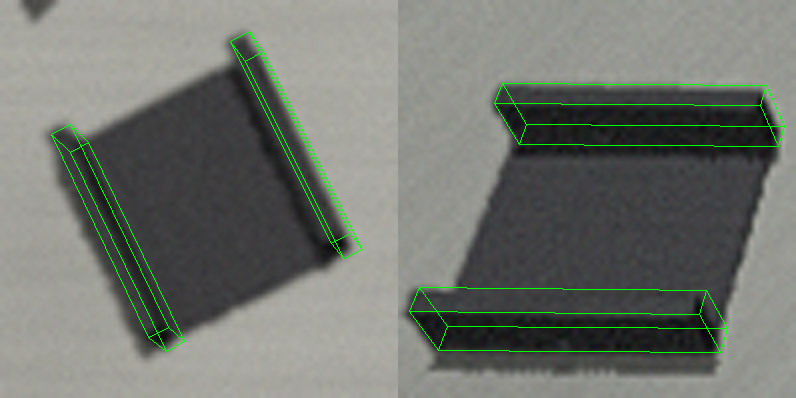

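Run:
```python
from h import *
k=robot.calibration('wrist')
b=onz(k,[(206.5,163),(305,163.5)],.1394-.0383+.0025)
s=robot.observe();R=Ro.from_euler('xyz',s['tool_rot']).as_matrix()
print((b-s['tool_pos'])@R*1000)
u=np.array([np.cos(.66),np.sin(.66)]); c=np.array([.5995,-.1125])
print(c-.227*u,c-.110*u)
go(*(c-.227*u),.051,.66)
```

```text
[[ 41.99726185 -28.62246718  36.1237393 ]
 [ 41.70624839  28.38023807  36.10609989]]
[ 0.42017176 -0.25167753] [ 0.51260085 -0.17994285]
t 8.3 pos [ 0.3963 -0.2757  0.1397] rot [-3.141e+00  1.000e-03  6.790e-01] F [ 1.  -0.3 -2.8] op 0.0178
shift [33.8 -3.7 88.7] turn 1.1 dist 95.0
```

```bash
python3 -m pendant '[[[8,-1,10],0.5],[[18,-2,28],1],[[27,-3,48],1],[[32,-4,66],1],[[34,-4,80],1],[[34,-4,87],1],[[34,-4,89],1],[[34,-4,89],1]]'
python3 - <<'E'
from h import *
u=np.array([np.cos(.66),np.sin(.66)]); c=np.array([.5995,-.1125])
go(*(c-.112*u),.051,.66)
k,im=shot('side','s5'); crop(im,170,100,370,230,4,'c10')
k,im=shot('top','t5'); crop(im,240,90,400,250,3.7,'c11')
E
```

```text
time: 8.97
tool_pos: [0.4201, -0.2515, 0.0505]
tool_rot: [-3.141, 0.001, 0.661]
contact_force: [-0.4, 0.3, -2.4]
opening: 0.018
t 8.97 pos [ 0.4201 -0.2515  0.0505] rot [-3.141e+00  1.000e-03  6.610e-01] F [-0.4  0.3 -2.4] op 0.018
shift [114.9   0.3  -0.6] turn 0.1 dist 114.9
```

View pics/c10.png

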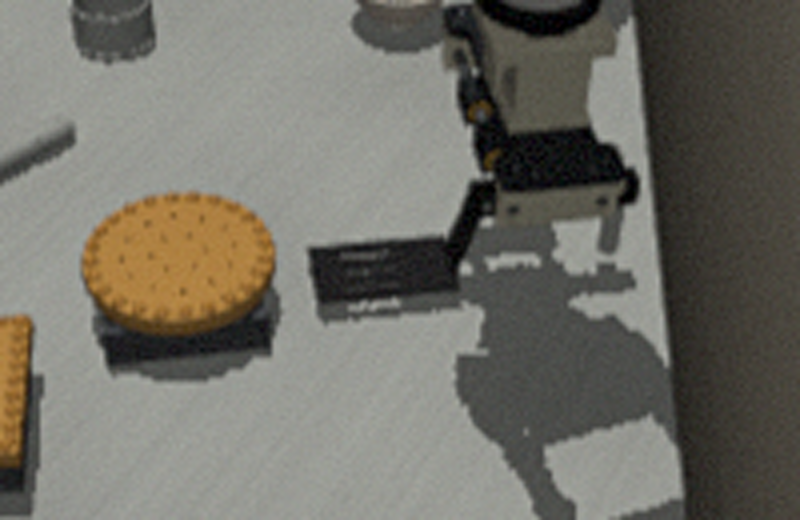

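View pics/c11.png

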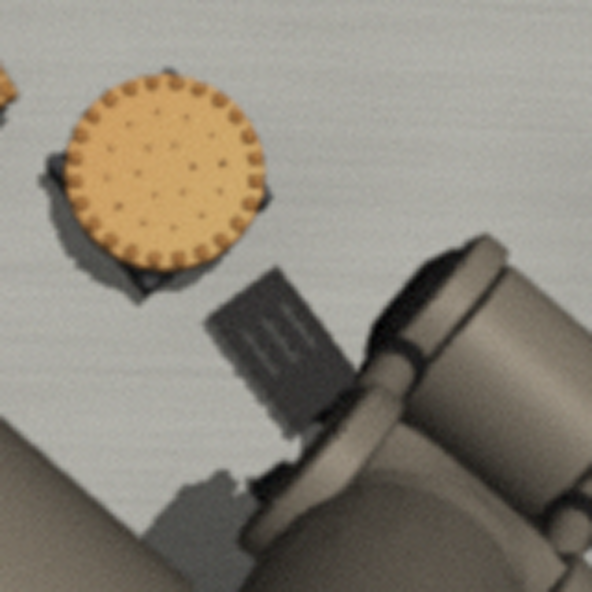

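Run:
```python
from h import *
k=robot.calibration('top');s=robot.observe();R=Ro.from_euler('xyz',s['tool_rot']).as_matrix()
b=onz(k,[(295.4,176.5),(314.6,161.9),(240+290/3.7,90+437/3.7)],.015)
print(b,((b-s['tool_pos'])@R*1000))
c=np.array([.5995,-.1125,.04]); print((c-s['tool_pos'])@R*1000)
```

```text
[[ 0.50667536 -0.14239917  0.015     ]
 [ 0.54379316 -0.18872323  0.015     ]
 [ 0.43145068 -0.19861724  0.015     ]] [[135.26068301 -33.6132115   36.36759669]
 [136.10434593  25.74109572  36.43618025]
 [ 41.36783039 -35.44481815  36.40580545]]
[ 2.26869073e+02 -1.72946488e-01  1.13670668e+01]
```

Run:
```python
from h import *
s=robot.observe();R=Ro.from_euler('xyz',s['tool_rot']).as_matrix()
C=[[x,y,36.5] for x,y in((140,-28.5),(140,28.5),(42,28.5),(42,-28.5))]
W=np.array(C)/1000@R.T+s['tool_pos']
for cam,f,(x0,y0,w,h,sc) in(('top','t5',(280,145,70,70,8)),('side','s5',(235,145,70,50,8))):
    im=cv2.imread(f'pics/{f}.png')[y0:y0+h,x0:x0+w]; im=cv2.resize(im,None,fx=sc,fy=sc,interpolation=2)
    p=(proj(robot.calibration(cam),W)-[x0-.5,y0-.5])*sc
    cv2.polylines(im,[p.astype(np.int32)],True,(0,255,0),1); cv2.imwrite(f'pics/b_{cam}.png',im)
```

```text
(no output)
```

View pics/b_top.png

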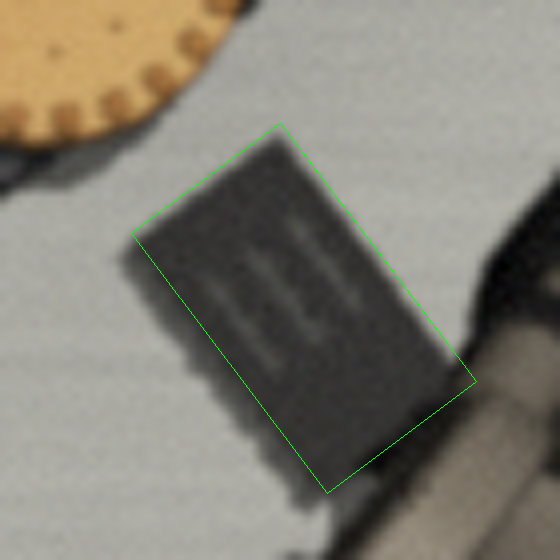

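View pics/b_side.png

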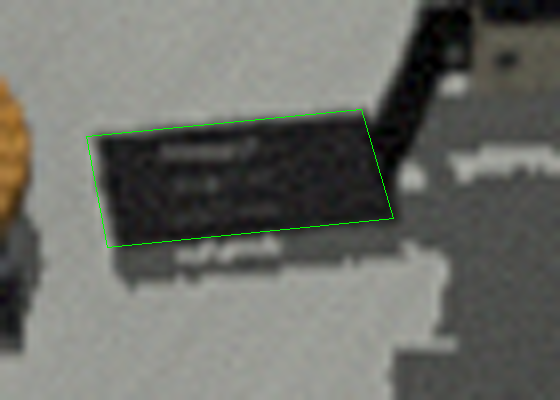

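The overlay agrees within about 1 px in both cameras, so the blade is aligned and level. Inserting.

```bash
python3 -m pendant '[[[5,0,0],0],[[13,0,0],0],[[22,0,0],0],[[31,0,0],0],[[40,0,0],0],[[49,0,0],0],[[57,0,0],0],[[63,0,0],0],[[65,0,0],0],[[65,0,0],0]]'
python3 - <<'E'
from h import *
go(.511,-.1811,.051,.66)
k,im=shot('side','s6'); crop(im,170,100,370,230,4,'c12')
E
```

```text
time: 9.9
tool_pos: [0.4722, -0.2116, 0.0513]
tool_rot: [3.141, 0.001, 0.662]
contact_force: [-1.0, 0.6, -2.7]
opening: 0.0175
t 9.9 pos [ 0.4722 -0.2116  0.0513] rot [3.141e+00 1.000e-03 6.620e-01] F [-1.   0.6 -2.7] op 0.0175
shift [49.3 -0.2  0.3] turn 0.1 dist 49.3
```

View pics/c12.png

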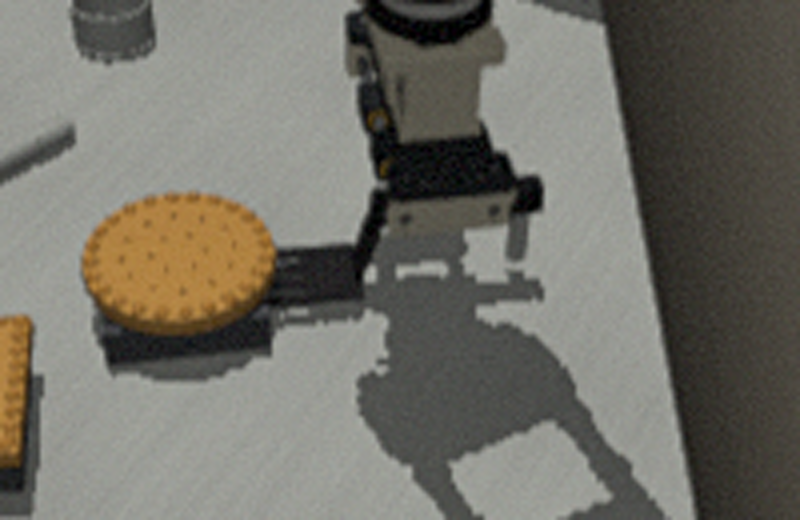

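The blade tip has entered below the disc, whose rim is at (275,250) in the crop, and the disc has not moved. Continuing with the insertion, then a gentle lift.

```bash
python3 -m pendant '[[[5,0,0],0],[[13,0,0],0],[[21,0,0],0],[[29,0,0],0],[[37,0,0],0],[[44,0,0],0],[[49,0,0],0],[[50,0,0],0],[[50,0,0],0]]'
python3 - <<'E'
from h import *
go(.511,-.1811,.066,.66)
k,im=shot('side','s7'); crop(im,140,70,340,220,4,'c13')
k,im=shot('top','t7'); crop(im,230,80,360,200,4,'c14')
E
```

```text
time: 10.7
tool_pos: [0.5115, -0.1807, 0.0512]
tool_rot: [3.141, 0.001, 0.663]
contact_force: [-0.2, -0.7, -3.0]
opening: 0.0175
t 10.7 pos [ 0.5115 -0.1807  0.0512] rot [3.141e+00 1.000e-03 6.630e-01] F [-0.2 -0.7 -3. ] op 0.0175
shift [ -0.6  -0.  -14.8] turn 0.2 dist 14.8
```

View pics/c13.png

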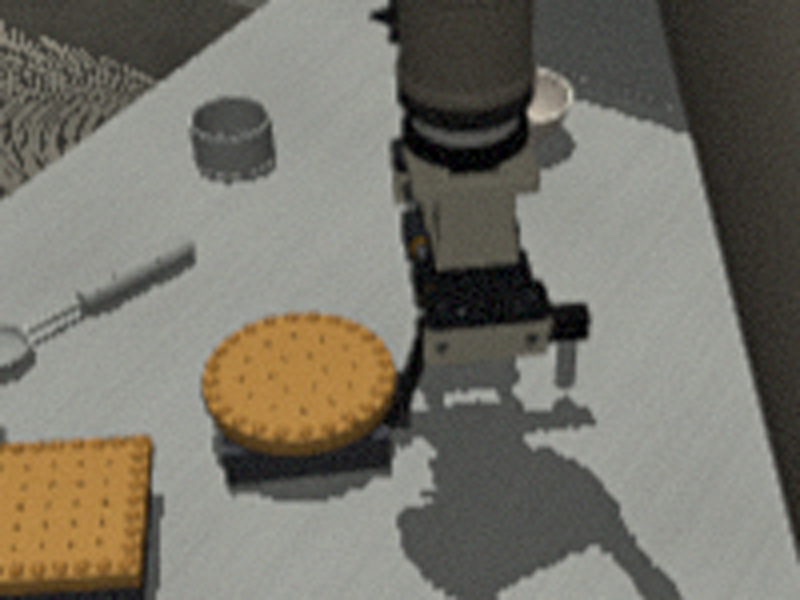

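View pics/c14.png

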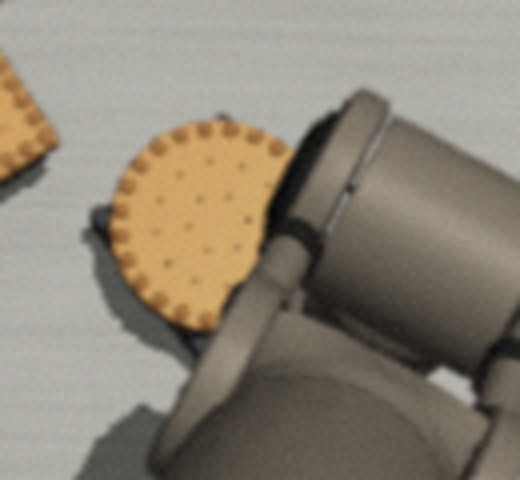

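```bash
python3 -m pendant '[[[0,0,-5],0],[[0,0,-10],0],[[0,0,-13],0],[[0,0,-15],0],[[0,0,-17],0],[[0,0,-19],0],[[0,0,-21],0],[[0,0,-23],0],[[0,0,-24],0],[[0,0,-24],0]]'
python3 - <<'E'
from h import *
go(.511,-.1811,.066,.66)
k,im=shot('side','s8'); crop(im,140,70,340,220,4,'c15')
E
```

```text
time: 11.63
tool_pos: [0.5112, -0.1811, 0.0754]
tool_rot: [3.141, 0.001, 0.662]
contact_force: [-0.0, 0.1, -3.3]
opening: 0.0174
t 11.63 pos [ 0.5112 -0.1811  0.0754] rot [3.141e+00 1.000e-03 6.620e-01] F [-0.   0.1 -3.3] op 0.0174
shift [-0.2 -0.2  9.4] turn 0.1 dist 9.4
```

View pics/c15.png

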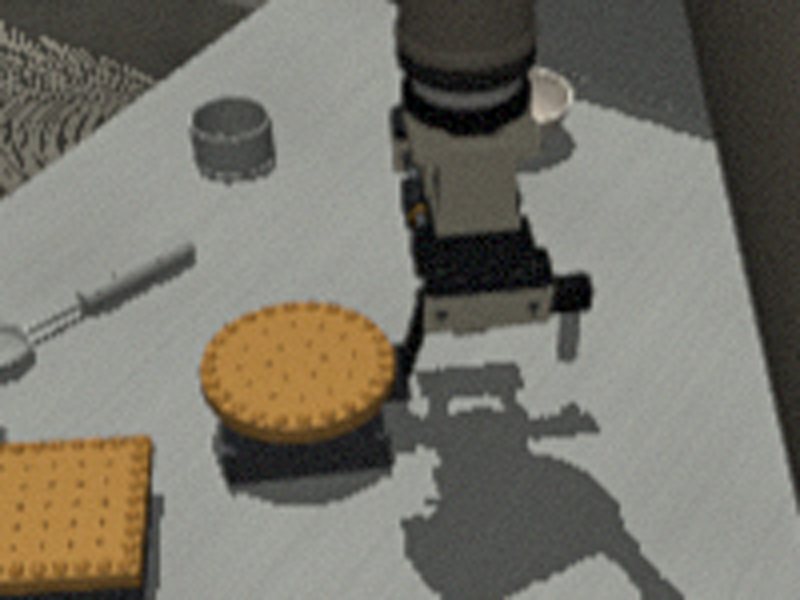

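It lifts level. Going higher.

```bash
python3 -m pendant '[[[0,0,-3],0],[[0,0,-9],0],[[0,0,-17],0],[[0,0,-26],0],[[0,0,-36],0],[[0,0,-46],0],[[0,0,-54],0],[[0,0,-60],0],[[0,0,-62],0],[[0,0,-62],0]]'
python3 - <<'E'
from h import *
go(.511,-.1811,.066,.66)
k,im=shot('side','s9'); crop(im,140,50,340,200,4,'c16')
shot('wrist','w9')
E
```

```text
time: 12.52
tool_pos: [0.5114, -0.1811, 0.1379]
tool_rot: [3.14, 0.0, 0.662]
contact_force: [0.4, 0.1, -4.7]
opening: 0.0177
t 12.52 pos [ 0.5114 -0.1811  0.1379] rot [3.14  0.    0.662] F [ 0.4  0.1 -4.7] op 0.0177
shift [-0.3 -0.4 71.9] turn 0.1 dist 71.9
```

View pics/c16.png

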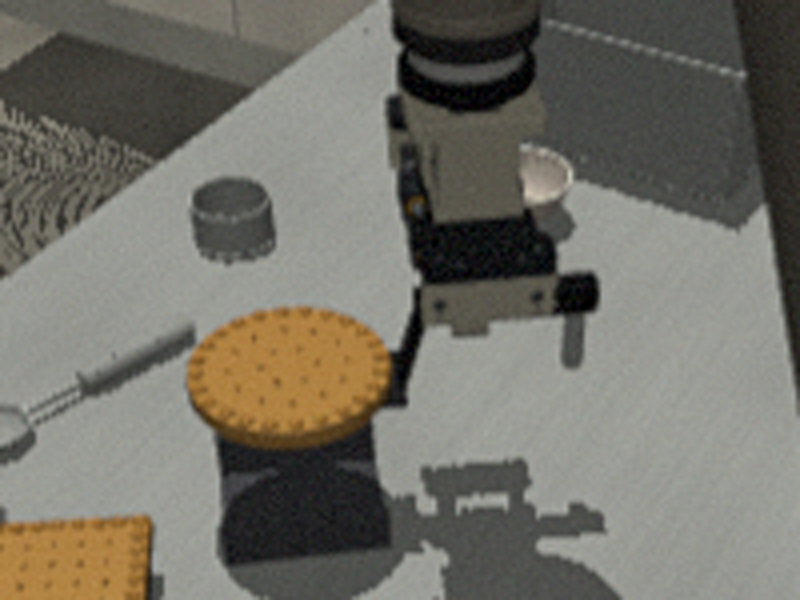

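View pics/w9.png

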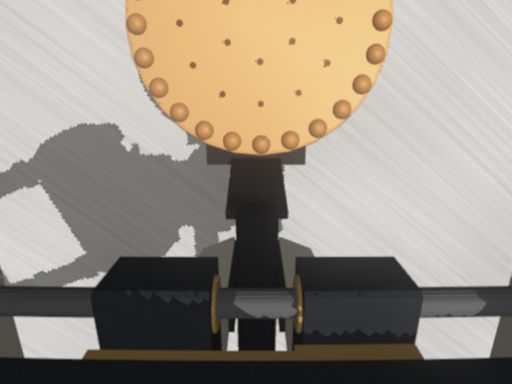

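The disc sits on the blade. In the wrist view its rear rim is at (260,155) and its sides at columns 126 and 393. Now I measure its centre in the tool frame.

Run:
```python
from h import *
from scipy.optimize import least_squares
k=robot.calibration('wrist');s=robot.observe();R=Ro.from_euler('xyz',s['tool_rot']).as_matrix()
im=cv2.imread('pics/w9.png'); h=cv2.cvtColor(im,cv2.COLOR_BGR2HSV); m=((h[...,1]>70)&(h[...,0]<25)&(h[...,2]>80)).astype(np.uint8); m[200:]=0
c=max(cv2.findContours(m,0,cv2.CHAIN_APPROX_NONE)[0],key=cv2.contourArea).reshape(-1,2); c=c[c[:,1]>3]
for z in(.1095,.117):
    t=(onz(k,c,z)-s['tool_pos'])@R*1000
    r=least_squares(lambda p:np.hypot(t[:,0]-p[0],t[:,1]-p[1])-p[2],[110,0,65],loss='soft_l1'); print(z,r.x,np.abs(r.fun).mean())
```

```text
0.1095 [114.40265475   1.29973219  65.95328883] 0.1883160706055815
0.117 [113.08740667   1.25955388  63.28766046] 0.18070814579106934
```

Run:
```python
from ov import *
a=ov((.630,.277),.49,(88,88),(62,235),'e'); cv2.imwrite('pics/o3.png',a)
print('glass',onz(robot.calibration('top'),[(40,172),(55,175)],.08), onz(robot.calibration('top'),[(40,172)],.0))
c=np.array([.630,.277]);y=.49;u=np.array([np.cos(y),np.sin(y)]);v=np.array([np.sin(y),-np.cos(y)])
t=c-.1135*u-.0013*v;print(t); go(*t,.138,y)
```

```text
glass [[0.49275921 0.45956065 0.08      ]
 [0.48638479 0.42165605 0.08      ]] [[0.50575602 0.49595908 0.        ]]
[0.52924341 0.22473099]
t 12.62 pos [ 0.5109 -0.1809  0.1369] rot [3.142e+00 1.000e-03 6.620e-01] F [-0.6  0.3 -3.9] op 0.0177
shift [ 263.8 -308.7   -1.4] turn 9.8 dist 406.0
```

View pics/o3.png

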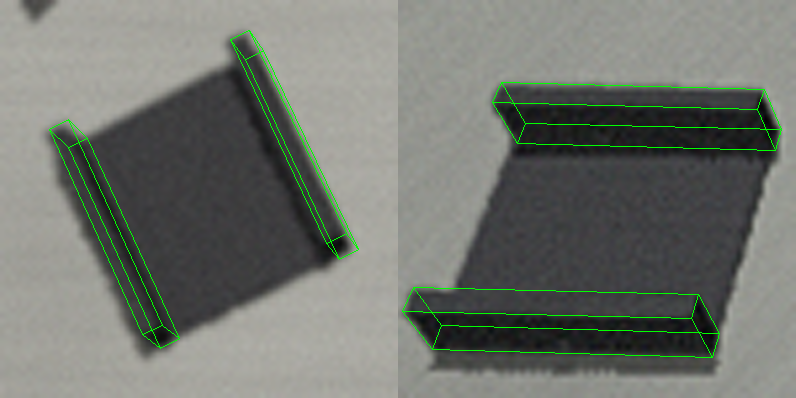

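```bash
python3 -m pendant '[[[3,-3,0],0],[[8,-9,0],0],[[16,-18,0],0],[[26,-30,0],0],[[38,-44,0],0],[[48,-56,0],0],[[56,-65,0],0],[[61,-71,0],0],[[64,-74,0],0],[[65,-76,0],0]]'
python3 -m pendant '[[[3,-3,0],0],[[8,-9,0],0],[[16,-18,0],0],[[26,-30,0],0],[[38,-44,0],0],[[48,-56,0],0],[[56,-65,0],0],[[61,-71,0],0],[[64,-74,0],0],[[65,-76,0],0]]'
python3 - <<'E'
from h import *
go(.5292,.2247,.138,.49)
k,im=shot('side','s10'); shot('wrist','w10')
E
```

```text
time: 13.45
tool_pos: [0.5156, -0.0803, 0.1368]
tool_rot: [3.141, 0.001, 0.663]
contact_force: [-0.7, -0.6, -3.7]
opening: 0.0175
time: 14.28
tool_pos: [0.5202, 0.0201, 0.1367]
tool_rot: [3.141, 0.001, 0.664]
contact_force: [0.1, -1.2, -2.9]
opening: 0.0181
t 14.28 pos [0.5202 0.0201 0.1367] rot [3.141e+00 1.000e-03 6.640e-01] F [ 0.1 -1.2 -2.9] op 0.0181
shift [ 133.1 -155.7   -1.5] turn 9.9 dist 204.8
```

View pics/s10.png

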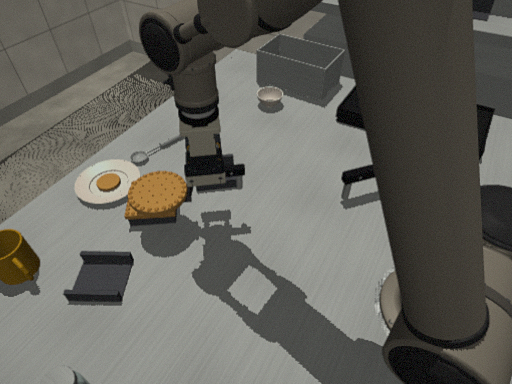

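View pics/w10.png

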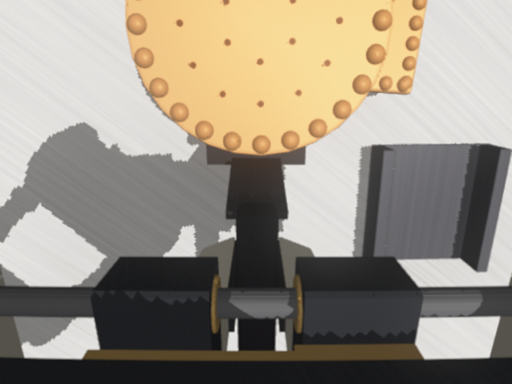

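The disc is unmoved on the blade. The stand at (435,200) in the wrist view is the round's old one. Continuing.

```bash
python3 -m pendant '[[[3,-3,0],0],[[8,-9,0],0],[[16,-18,0],1],[[26,-30,0],2],[[38,-44,0],3],[[48,-56,0],4],[[56,-65,0],4.5],[[61,-71,0],5],[[64,-75,0],5],[[66,-77,0],5]]'
python3 -c "
from h import *
go(.5292,.2247,.138,.49)"
```

```text
time: 15.22
tool_pos: [0.5245, 0.1214, 0.1366]
tool_rot: [3.141, 0.002, 0.576]
contact_force: [-0.6, 0.1, -3.5]
opening: 0.0178
t 15.22 pos [0.5245 0.1214 0.1366] rot [3.141e+00 2.000e-03 5.760e-01] F [-0.6  0.1 -3.5] op 0.0178
shift [ 60.2 -84.1  -1.6] turn 4.9 dist 103.5
```

```bash
python3 -m pendant '[[[2,-3,0],0],[[7,-10,0],0.5],[[14,-20,0],1],[[24,-33,0],2],[[35,-48,0],3],[[45,-62,0],4],[[52,-73,0],4.5],[[57,-80,0],5],[[60,-83,0],5],[[60,-84,0],5]]'
python3 - <<'E'
from h import *
go(.5292,.2247,.138,.49)
shot('side','s11'); shot('wrist','w11'); shot('top','t11')
E
```

```text
time: 16.05
tool_pos: [0.5292, 0.225, 0.1363]
tool_rot: [3.141, 0.001, 0.49]
contact_force: [-0.3, 0.0, -3.6]
opening: 0.0176
t 16.05 pos [0.5292 0.225  0.1363] rot [3.141e+00 1.000e-03 4.900e-01] F [-0.3  0.  -3.6] op 0.0176
shift [-0.2  0.2 -1.7] turn -0.0 dist 1.7
```

View pics/s11.png

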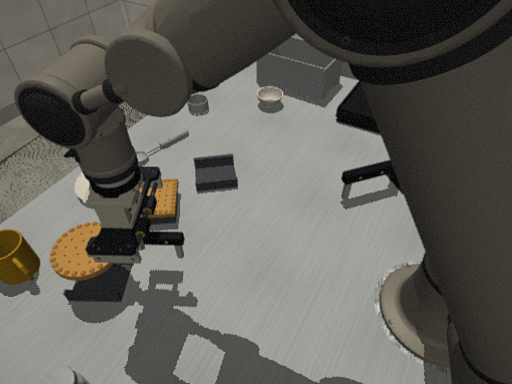

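View pics/w11.png

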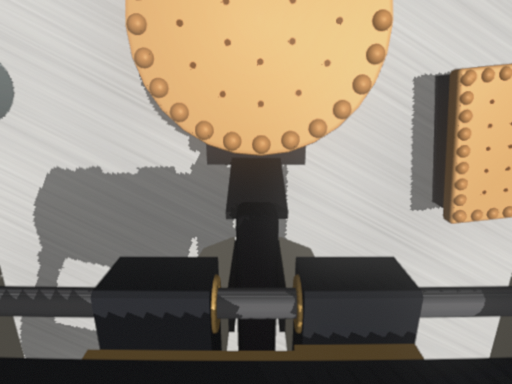

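View pics/t11.png

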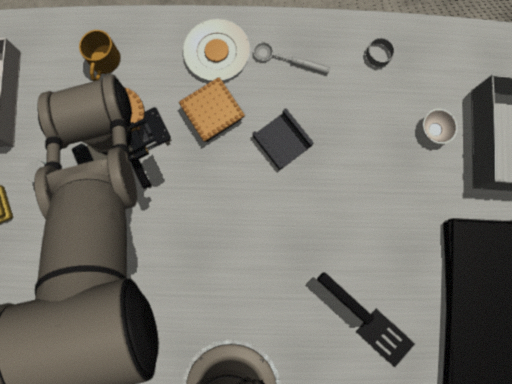

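The disc is over the empty stand and has not slipped; its rear rim is still at (260,155) in the wrist view. Lowering part of the way and checking.

```bash
python3 -m pendant '[[[0,0,3],0],[[0,0,9],0],[[0,0,17],0],[[0,0,26],0],[[0,0,35],0],[[0,0,43],0],[[0,0,49],0],[[0,0,53],0],[[0,0,55],0],[[0,0,55],0]]'
python3 - <<'E'
from ov import *
go(.5292,.225,.052,.49)
shot('side','s12'); shot('top','t12'); shot('wrist','w12')
a=ov((.630,.277),.49,(88,88),(62,235),'e','pics/t12.png','pics/s12.png'); cv2.imwrite('pics/o4.png',a)
E
```

```text
time: 17.03
tool_pos: [0.5288, 0.2237, 0.0809]
tool_rot: [3.141, 0.003, 0.489]
contact_force: [-0.4, 0.0, -3.7]
opening: 0.0178
t 17.03 pos [0.5288 0.2237 0.0809] rot [3.141e+00 3.000e-03 4.890e-01] F [-0.4  0.  -3.7] op 0.0178
shift [ 1.  -1.  28.9] turn -0.1 dist 28.9
```

View pics/o4.png

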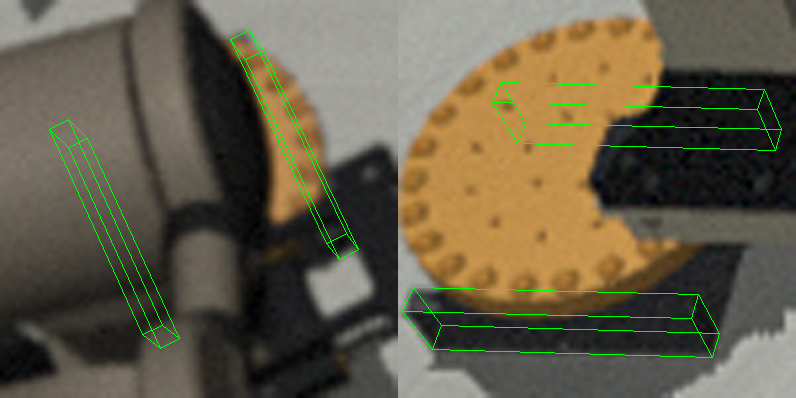

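View pics/w12.png

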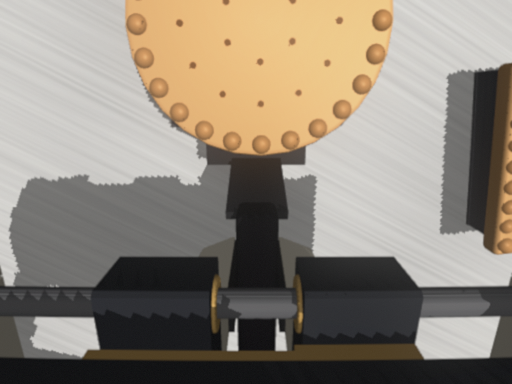

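Run:
```python
from h import *
for cam,f,(x0,y0,w,h) in(('side','s12',(55,230,90,85)),('top','t12',(85,80,90,85))):
    k=robot.calibration(cam);im=cv2.imread(f'pics/{f}.png')[y0:y0+h,x0:x0+w];im=cv2.resize(im,None,fx=4.4,fy=4.4,interpolation=2)
    a=np.linspace(0,2*np.pi,90)
    for z in(.045,.060):
        p=(proj(k,np.c_[.630+.065*np.cos(a),.277+.065*np.sin(a),a*0+z])-[x0-.5,y0-.5])*4.4; cv2.polylines(im,[p.astype(np.int32)],True,(0,255,0),1)
    cv2.imwrite(f'pics/d_{cam}.png',im)
cv2.imwrite('pics/d.png',np.hstack([cv2.imread('pics/d_top.png'),cv2.imread('pics/d_side.png')]))
```

```text
(no output)
```

View pics/d.png

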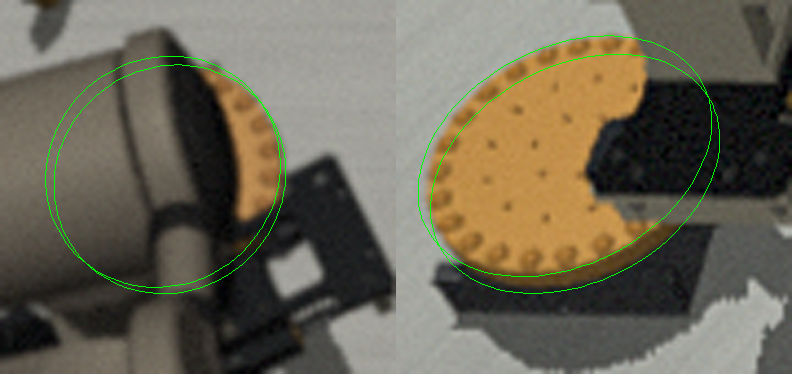

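Agreement is within 1–2 px. Lowering onto the rails until the blade is mid-gap.

```bash
python3 -m pendant '[[[1,-1,3],0],[[1,-1,7],0],[[1,-1,11],0],[[1,-1,13],0],[[1,-1,15],0],[[1,-1,17],0],[[1,-1,20],0],[[1,-1,24],0],[[1,-1,28],0],[[1,-1,28],0]]'
python3 - <<'E'
from ov import *
go(.5292,.225,.052,.49)
_,im=shot('side','s13');crop(im,50,210,200,320,5,'c17'); shot('wrist','w13')
E
```

```text
time: 18.02
tool_pos: [0.5293, 0.2251, 0.0529]
tool_rot: [3.141, 0.002, 0.489]
contact_force: [-0.2, -0.8, -2.6]
opening: 0.0178
t 18.02 pos [0.5293 0.2251 0.0529] rot [3.141e+00 2.000e-03 4.890e-01] F [-0.2 -0.8 -2.6] op 0.0178
shift [-0.1  0.   0.9] turn -0.1 dist 0.9
```

View pics/c17.png

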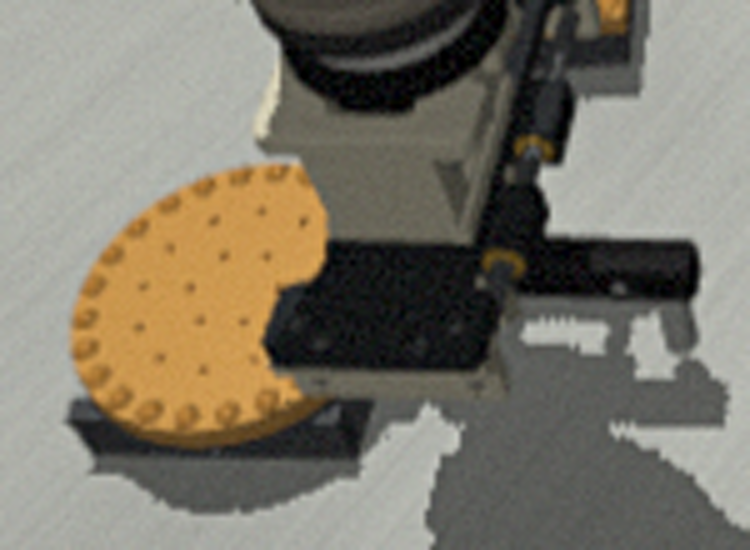

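View pics/w13.png

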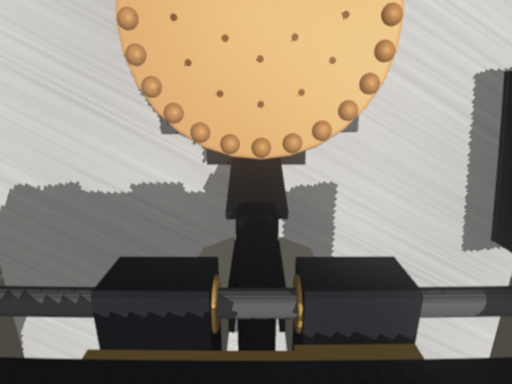

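The disc is resting on the rails. The rail ends at (168,125) and (350,125) are symmetric about both blade and disc. Drawing the spatula out.

```bash
python3 -m pendant '[[[-4,0,0],0],[[-11,0,0],0],[[-19,0,0],0],[[-28,0,0],0],[[-37,0,0],0],[[-46,0,0],0],[[-54,0,0],0],[[-60,0,0],0],[[-62,0,0],0],[[-62,0,0],0]]'
python3 -m pendant '[[[-4,0,0],0],[[-12,0,0],0],[[-22,0,0],0],[[-33,0,0],0],[[-44,0,0],0],[[-55,0,0],0],[[-64,0,0],0],[[-71,0,0],0],[[-75,0,0],0],[[-75,0,0],0]]'
python3 - <<'E'
from ov import *
go(.5292,.225,.052,.49)
_,im=shot('side','s14');_,im2=shot('wrist','w14'); shot('top','t14')
E
```

```text
time: 18.95
tool_pos: [0.4745, 0.1959, 0.0539]
tool_rot: [3.141, 0.001, 0.489]
contact_force: [-0.3, -0.2, -2.0]
opening: 0.0179
time: 19.78
tool_pos: [0.4076, 0.1604, 0.054]
tool_rot: [3.141, 0.002, 0.488]
contact_force: [0.0, 1.1, -2.5]
opening: 0.0176
t 19.78 pos [0.4076 0.1604 0.054 ] rot [3.141e+00 2.000e-03 4.880e-01] F [ 0.   1.1 -2.5] op 0.0176
shift [137.7  -0.    1.8] turn -0.1 dist 137.7
```

View pics/s14.png

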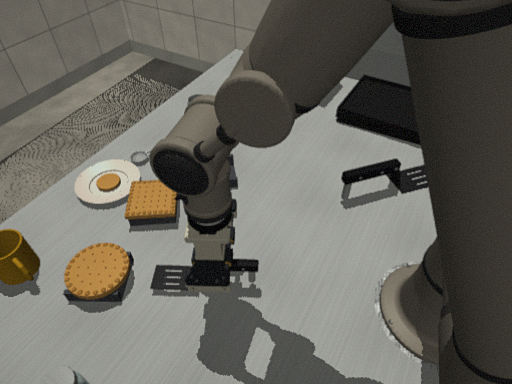

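View pics/t14.png

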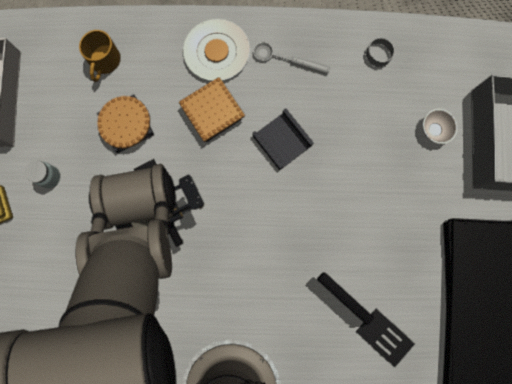

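The disc lies on the stand that was empty and the spatula is clear of it. Lowering the spatula to the bench.

```bash
python3 -m pendant '[[[0,0,3],0],[[0,0,6],0],[[0,0,9],0],[[0,0,11],0],[[0,0,12.5],0],[[0,0,13.5],0],[[0,0,14.5],0],[[0,0,14.5],0],[[0,0,14.5],0]]'
```

```text
time: 20.68
tool_pos: [0.409, 0.1608, 0.0396]
tool_rot: [3.141, 0.0, 0.488]
contact_force: [0.1, -0.1, -3.0]
opening: 0.0176
```

```bash
python3 -m pendant '[[[0,0,0.5],0],[[0,0,1],0],[[0,0,1.5],0],[[0,0,1.5],0],[[0,0,1.5],0]]'
```

```text
time: 21.1
tool_pos: [0.4093, 0.1609, 0.0384]
tool_rot: [3.14, -0.0, 0.488]
contact_force: [0.3, 0.7, 1.4]
opening: 0.0177
```

It touches the bench: fz went from −3 to +1.4 N. Releasing.

```bash
python3 -m pendant '[[[0,0,0],0],[[0,0,0],0],[[0,0,0],0],[[0,0,0],0],[[0,0,0],0],[[0,0,0],0],[[0,0,0],0],[[0,0,0],0],[[0,0,0],0],[[0,0,0],0]]' 0.8 20
python3 - <<'E'
from h import *
_,im=shot('side','s15');crop(im,120,180,280,300,5,'c18')
E
```

```text
time: 21.93
tool_pos: [0.4093, 0.1609, 0.0384]
tool_rot: [3.14, -0.0, 0.489]
contact_force: [-0.7, 0.1, -0.3]
opening: 0.0731
```

View pics/c18.png

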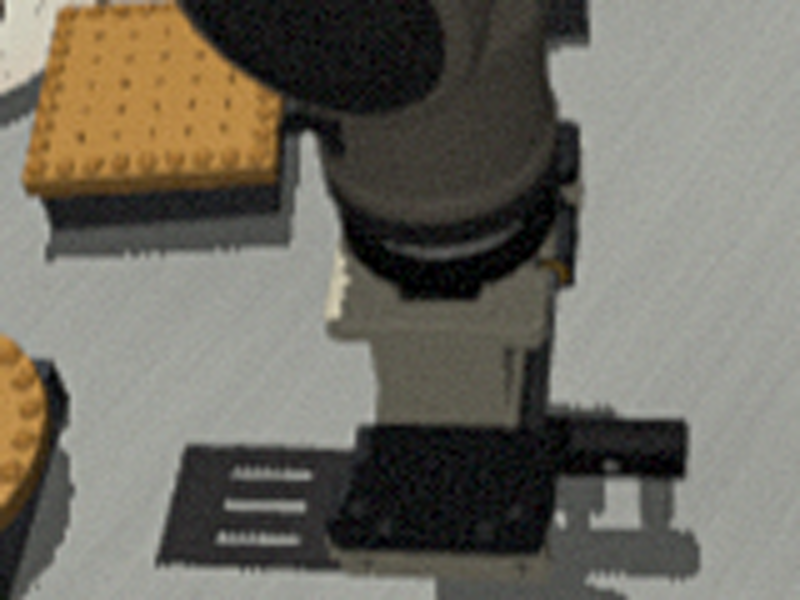

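Released, and the spatula stands flat. Raising the tool straight up.

```bash
python3 -m pendant '[[[0,0,-4],0],[[0,0,-12],0],[[0,0,-25],0],[[0,0,-40],0],[[0,0,-60],0],[[0,0,-85],0],[[0,0,-110],0],[[0,0,-135],0],[[0,0,-150],0],[[0,0,-150],0]]'
python3 -m pendant '[[[-10,30,-5],0],[[-15,65,-10],0],[[-20,100,-10],0],[[-20,135,-10],0],[[-20,170,-10],0],[[-20,205,-10],0],[[-20,235,-10],0],[[-20,250,-10],0],[[-20,250,-10],0]]'
python3 - <<'E'
from ov import *
go(.5292,.225,.052,.49)
_,im=shot('side','s16');_,im2=shot('top','t16')
k=robot.calibration('top');ks=robot.calibration('side')
h=cv2.cvtColor(im2,cv2.COLOR_BGR2HSV); m=((h[...,1]>90)&(h[...,0]<25)&(h[...,2]>60)).astype(np.uint8); m[:, :92]=0;m[:, 160:]=0;m[:90]=0;m[160:]=0
c=max(cv2.findContours(m,0,1)[0],key=cv2.contourArea);(x,y),r=cv2.minEnclosingCircle(c);print(x,y,r,onz(k,[(x,y)],.0415))
cv2.imwrite('pics/o6.png',ov((.630,.277),.49,(88,88),(62,235),'e','pics/t16.png','pics/s16.png'))
crop(im,60,180,280,320,3.6,'c19')
E
```

```text
time: 22.82
tool_pos: [0.4109, 0.1614, 0.1922]
tool_rot: [3.138, -0.007, 0.489]
contact_force: [0.7, -0.5, -0.3]
opening: 0.0734
time: 23.57
tool_pos: [0.5112, -0.0712, 0.2022]
tool_rot: [3.138, -0.007, 0.485]
contact_force: [-0.5, 0.9, -0.5]
opening: 0.0738
t 23.57 pos [ 0.5112 -0.0712  0.2022] rot [ 3.138 -0.007  0.485] F [-0.5  0.9 -0.5] op 0.0738
shift [ 153.1 -254.   150.4] turn -0.3 dist 332.5
123.06881713867188 121.4561538696289 26.788047790527344 [[0.6272215  0.27745547 0.0415    ]]
```

View pics/t16.png

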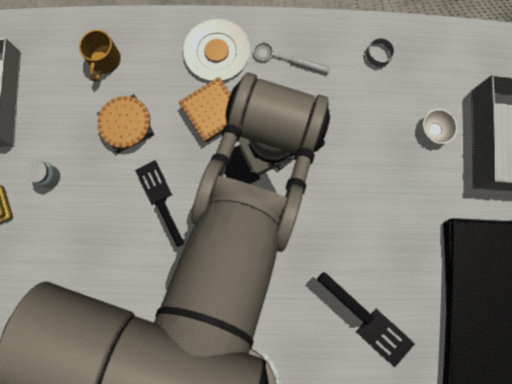

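View pics/c19.png

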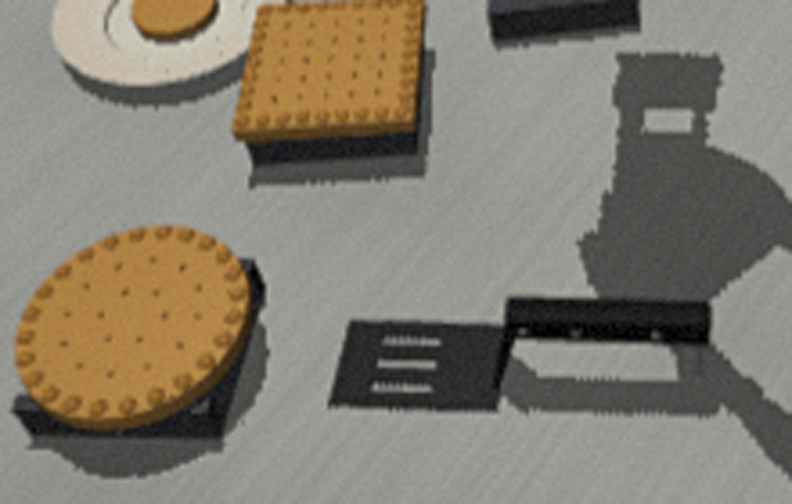

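View pics/o6.png

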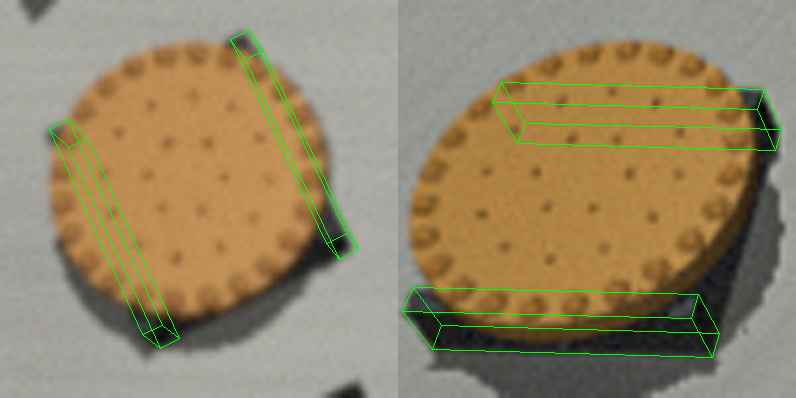

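```bash
python3 -m pendant '[[[0,0,0],0],[[0,0,0],0],[[0,0,0],0]]'; python3 -c "
from cell import robot
print(robot.hand_in())"
```

```text
time: 23.92
tool_pos: [0.5093, -0.067, 0.2024]
tool_rot: [3.14, -0.006, 0.489]
contact_force: [0.1, 0.1, 0.7]
opening: 0.0734
the job is handed in; nothing more can be done
None
```

I moved the round shortbread to the empty stand with the smaller spatula, drew the blade out and set the spatula back on the bench. The job was handed in at 23.9 s; it reports no verdict.

- **Shortbread:** the last pictures show it lying flat on the rails. Its centre measures (0.627, 0.277), about 3 mm from my estimate of the stand's centre.
- **Spatula:** it stands level on blade and foot, about 0.25 m back from the shortbread's centre.
- **Rest of the scene:** the square shortbread looks unmoved. The arm is clear of everything, at about 0.2 m height, with contact forces at noise level.

**What went wrong:** the first grasp closed too late, so I lifted empty. The spatula was not disturbed, and the second try held.

**What disagreed:** the top and side pictures put the blade 1–2 px (2–3 mm) from where the arm readings did. That is well inside the 20 mm tolerance.

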